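# Close the lacquer strainer: lower the heavy lid, torque its bolt to the first click

## Task

Close the lacquer strainer: lower its heavy hinged lid by the steel lifting bar all the way down without letting it slam. Then lift the torque wrench out of its tray by the bare shank, set its socket fully down on the lid's square closing bolt and let go; take the wrench again by its black grip at the orange ring and tighten the bolt clockwise until the wrench clicks once, then stop at that first click and let go, leaving the wrench sitting on the tight bolt. Do not push the other things on the table about.

Things in the scene. Friction and masses are not known exactly. Their poses are not given: they have to be found in the camera images.
- strainer: Grey-blue cast strainer pot, 126 mm tall to its rim (flange 132 mm across), bolted in a steel spill tray (200 x 170 mm, 16 mm high). It is fixed to the table, in a different place each time. Origin: centre of the underside; its x axis points from the front (closing bolt) to the back (lid hinge), z up, y to the left seen from the front.
- strainer_lid (a joint): Hinge of the strainer's lid in rad: 0 = shut on the rim, about 1.6 = standing open, a little past upright, against a stiff hinge pin. The lid weighs about 1.2 kg (its centre 85 mm from the hinge) and falls shut by itself once it leans forward below about 1.3; dropped from more than about 7 mm at its front edge it slams.
- lid_hinge (a point): Point on the hinge axis of the lid, on the strainer: 78 mm behind the pot's centre and 132 mm above the table. Axes as those of the strainer: the hinge runs along y; the lid stands up from here when open and reaches to -x when shut.
- bar_left (a point): Left place to hold the lid's lifting bar: round steel bar, 12 mm thick, 148 mm long, through the lid's front lug, parallel to the hinge. The point lies on the bar 56 mm left of its middle, 182 mm from the hinge axis (3 mm above the hinge when shut, about 0.31 m over the table when open). The bar can turn between the fingers as the lid swings; here it is free for 30 mm either side.
- bar_right (a point): The same on the right half of the lifting bar, 56 mm right of its middle.
- bolt_head (a point): Top centre of the closing bolt's square head: 24 mm across flats, 25.5 mm tall, its top 4.5 mm bevelled. It is on the lid's front lug and upright when the lid is shut (then 88 mm in front of the pot's centre, top 170 mm over the table). Its x and y axes are square to the flats. It turns stiffly (0.45 N m) and pulls tight after 0.2 to 0.5 rad clockwise from above; where cannot be known before.
- washer (a point): Middle of the top of the tab washer under the closing bolt's head, at the foot of the head, 25.5 mm below its top. The washer does not turn with the bolt. There is room to swing the wrench's handle over the left side of the strainer.
- torque_wrench: Slipping torque wrench, 267 mm long, 0.46 kg, lying socket down in its tray. Origin: middle of the socket's mouth; z up along the socket's axis. The handle runs along -x, its axis 44 mm above the origin: steel shank, 20 mm thick, 24 to 150 mm from the socket's axis; black grip, 29 mm thick, 152 to 250 mm. The head is 44 mm across and reaches up to 63 mm.
- socket (a point): Middle of the socket's mouth, on the wrench's head. The clutch lets the head turn about z against the handle: x agrees with the wrench's x before a click, 0.26 rad further after each. The hole is square to x and y, 26 mm wide (1 mm play each side on the bolt), 28 mm deep; the socket is 36 mm across outside. Fully down, its mouth rests on the washer, about 25 mm below the top of the bolt's head.
- shank (a point): Place to lift the wrench: on the shank's axis, 66 mm from the socket's axis, at the balance point; the shank lies free there, over the tray's 20 mm rim. Set on the bolt and let go, the wrench stays there but leans, the grip some 20 mm lower than level.
- grip (a point): The orange ring in mid-grip, on its axis, 201 mm from the socket's axis: hold it here to tighten. In the tray it lies in a trough as deep as itself. Bolt tight, the handle winds up against a spring for 0.07 rad to the set torque (2.2 N m, up to 11 N here), then the force fades and the clutch drops into its next pocket 0.26 rad on: one click. Pulled on, it winds up and clicks again.
- wrench_tray: Black moulded tray of the wrench, 335 x 104 mm, with a rim 20 mm high and a trough 58 mm high for the grip; fixed on the table. Origin: on the table under the socket's axis; the wrench lies along its -x, its origin 4 mm above the table.
- green_bottle: Green empty bottle, 46 x 68 x 198 mm, standing on the left part of the belt with three others; origin at the centre of its underside. Bystander.
- pump_collar_2: White pump collar, 28 x 29 x 34 mm, on the table behind the strainer. Bystander.
- pump_collar_4: White pump collar like the other one. Bystander.
- red_driver: Red screwdriver, 190 mm long, on the near left part of the table. Bystander.
- pen: White marker pen, 135 mm long, on the near left part of the table. Bystander.
- phone: Black handset, 72 x 150 x 9 mm, lying behind the belt. Bystander.

How it is judged:
By the outcome, as a careful person would: the job done as asked, in the order asked, and still so for the second after the job is handed in, with the robot touching nothing.
It also fails if it takes over 72 s, if anything falls off the work surface, if the arm or the gripper's body presses on something with over 40 N, if the wrist force passes 120 N, or if a joint passes its speed limit or range.

## Robot

A 6-joint arm with a two-finger parallel gripper is mounted at the origin on a cart in front of the work surface, level with it; the furniture and walls round the work are solid. World frame = base frame: x ahead of the robot, y to its left, z up, the work surface at z = 0. Lengths are in mm, angles in degrees, forces in N, time in s.
With the tool pointing down it reaches from about 350 to 850 mm from the base axis. Payload 8.1 kg.
Tool frame: the origin (TCP) lies at the very end of the fingers, on their centre line; the grasp point (between the pads) lies 19 mm behind it (r.grip_depth is the distance from the TCP to the grasp point, in mm); y points along the fingers, z is the direction in which the jaws open and shut, and the axes are right-handed (so a half turn about y gives the same grasp; the last joint's range is limited). The gripper opens to 85 mm and grips with 20 to 120 N. Pads are 22 mm wide; open, the fingers measure 114 mm over their backs; the gripper's body (76 mm by 85 mm) begins 54 mm behind the grasp point. The pads swing forward as they close: fully open they stand 13 mm farther back than shut.
Start: joints at [-70.783, 7.471, 85.268, -0, 87.261, -4.893], TCP at [245.114, -547.653, 231.292] pointing down, gripper open.
Joint ranges: [-169.43, 169.43], [-51.17, 129.36], [1.28, 143.12], [-76.62, 256.62], [0, 156.53], [-152.29, 152.29]. Speed limits (degrees/s): [136.94, 136.94, 159.86, 180, 180, 180].

## Interface

Orientations are given as [roll, pitch, yaw] about the fixed x, y, z axes, in that order (R = Rz(yaw) Ry(pitch) Rx(roll)).
In Python, from bench import readout, eyes, r gives the robot as it stands. The module is installed in compiled form; this text tells all that it offers.
- The arm moves only by the tool move_arm, never from a script. Its argument "motion" is text: rows parted by semicolons, each of 6 numbers parted by spaces: the shift along the world's x, y, z in cm, then the turn, a rotation vector about the world's x, y, z in degrees. A call has 1 to 10 rows; each row is the pose to reach, as a shift and turn from the pose commanded when the call began; what a row does not reach only later rows make up. A row lasts 1/12 s, in which the tool goes at most 41.7 mm and 7.16 degrees, less where a joint would pass 70% of its speed; a pose out of reach is approached as far as the arm can. A call with a gripper value outside its range is refused whole. "fingers" is the finger opening in cm, from 0 to 8.54, set as the call begins (left out, the last holds). The fingers move at their own pace and stop on an object; "squeeze" is the grip in N (left out, the last holds). Time passes only in rows, so rows that repeat a pose let the fingers close. It gives the time, the measured TCP pose, the force and the opening at its end, in the units of the state.
- readout.sense(): the state, without advancing time (a new reading comes with each control period).
- eyes.snapshot(name): name is "side" or "top"; returns a dict with "image" (384x512x3 uint8, blue, green, red), "fx", "fy", "cx", "cy" (pixels), "dist_coeffs" ([k1, k2, p1, p2, k3] as OpenCV has them; the pictures are not rectified), "world_to_cam" (4x4, takes a point from world to camera coordinates). Camera axes: x right, y down, z forward; pixel columns grow to the right and rows downward; lengths in mm; the calibration is good to about 2 mm. A picture is of the moment at which its call begins. There is no depth.
- r.hand_in(): hands the job in, once; it reports no verdict.
The state is a dict: "time": time; "joint_pos": joint angles; "qd": joint speeds; "joint_efforts": joint torques, N m; "tool_pos": TCP position; "tcp_rot": TCP orientation; "ft_force": force on the tool from outside, world axes, zero at the start; "wrist_torque": the same for the moment, N m; "finger_gap": finger opening in mm.
Only numpy, scipy, OpenCV 4.12 (cv2) and the standard library are available. Lean on these libraries where they do the work, as an engineer would, in place of code of your own. Each camera call takes 0.05 s, during which the arm holds its last target. There are 200 camera calls.

## Working session

There is one attempt and no reset: what is moved stays moved. The work goes in short steps, Python scripts to look and compute and a tool call to move; the robot and the scene stay as the last step left them, time stands still between calls to the robot, and variables do not carry over. Pictures are saved under pics/ and viewed, about 8 in all and at most 12, crops included, and the job is handed in when it is done.

Besides the shell and the picture viewer there is one more tool, called after "Request:" by a JSON object that holds its "fn" and its "kwargs". move_arm: Moves the arm, as the interface text tells. Its arguments: {"type":"object","properties":{"motion":{"type":"string"},"fingers":{"type":"number"},"squeeze":{"type":"number"}},"required":["motion"]}

```bash
mkdir -p pics
python3 - <<'E'
from bench import readout, eyes, r
import cv2,numpy as np
s=readout.sense(); print({k:np.round(v,2).tolist() for k,v in s.items()}); print(r.grip_depth)
for n in("side","top"):
    d=eyes.snapshot(n); cv2.imwrite(f"pics/{n}0.png",cv2.resize(d["image"],(800,600),interpolation=cv2.INTER_CUBIC))
    cv2.imwrite(f"pics/{n}0_raw.png",d["image"])
    print(n,d["fx"],d["fy"],d["cx"],d["cy"],d["dist_coeffs"],np.round(d["world_to_cam"],3).tolist())
E
```

```text
{'time': 0.0, 'joint_pos': [-70.78, 7.52, 85.33, 0.0, 87.26, -4.89], 'qd': [-0.04, 0.03, -0.06, -0.08, 0.03, -0.02], 'joint_efforts': [0.0, -56.94, -50.06, 0.0, 0.01, -0.0], 'tool_pos': [244.93, -547.12, 230.23], 'tcp_rot': [-90.11, 0.01, -155.89], 'ft_force': [-0.71, 0.1, -0.89], 'wrist_torque': [0.01, 0.04, 0.04], 'finger_gap': 85.18}
18.700000000000003
side 452.2390961747427 452.2390961747427 251.91723077968206 192.1530154111187 [-0.0420408  0.         0.         0.         0.       ] [[0.985, -0.172, -0.004, -520.828], [-0.082, -0.447, -0.891, 154.659], [0.151, 0.878, -0.455, 1875.894], [0.0, 0.0, 0.0, 1.0]]
top 484.51011356676185 484.51011356676185 254.67237695087076 189.26302387737368 [-0.16775571  0.          0.          0.          0.        ] [[-0.394, -0.919, 0.004, 155.541], [-0.828, 0.353, -0.436, 487.795], [0.399, -0.175, -0.9, 1644.402], [0.0, 0.0, 0.0, 1.0]]
```

View pics/side0.png

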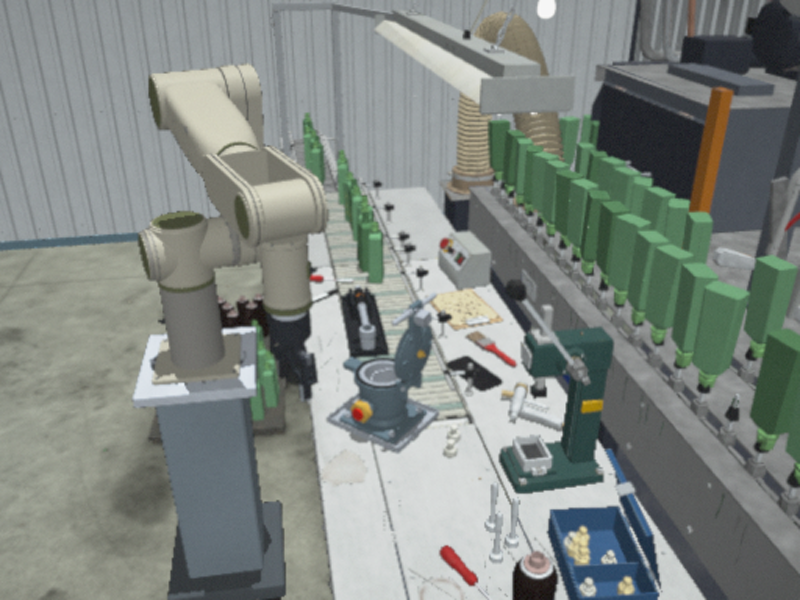

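View pics/top0.png

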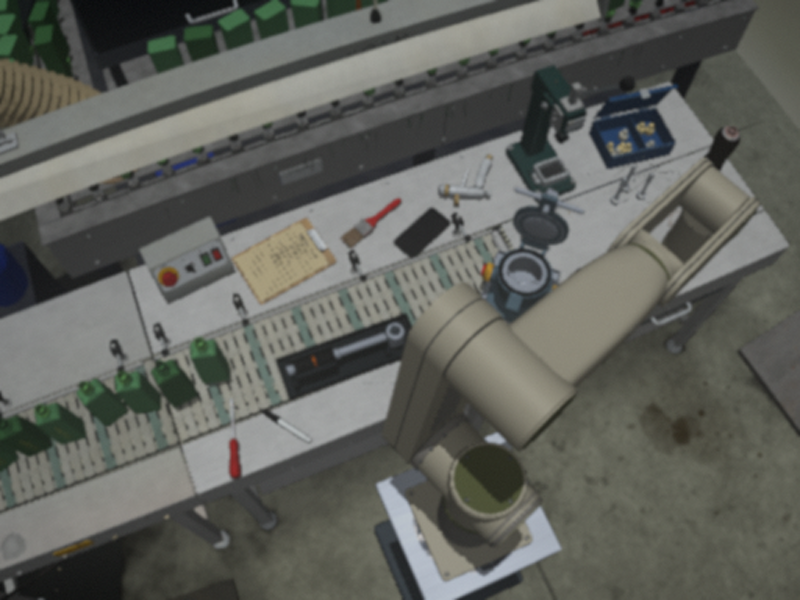

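```bash
cat > h.py <<'E'
import cv2,numpy as np
from bench import readout,eyes,r
def ray(d,uv):
    K=np.array([[d["fx"],0,d["cx"]],[0,d["fy"],d["cy"]],[0,0,1]])
    p=cv2.undistortPoints(np.array([[uv]],float),K,np.array(d["dist_coeffs"],float))[0,0]
    W=np.array(d["world_to_cam"]);R=W[:3,:3];v=R.T@np.array([p[0],p[1],1]);return -R.T@W[:3,3],v/np.linalg.norm(v)
def plane(d,uv,z):
    o,v=ray(d,uv);return o+v*(z-o[2])/v[2]
def tri(d1,u1,d2,u2):
    a,v=ray(d1,u1);b,w=ray(d2,u2);st=np.linalg.lstsq(np.c_[v,-w],b-a,rcond=None)[0]
    p=a+v*st[0];q=b+w*st[1];return (p+q)/2,np.linalg.norm(p-q)
def proj(d,P):
    K=np.array([[d["fx"],0,d["cx"]],[0,d["fy"],d["cy"]],[0,0,1]]);W=np.array(d["world_to_cam"])
    return cv2.projectPoints(np.array(P,float).reshape(-1,1,3),cv2.Rodrigues(W[:3,:3])[0],W[:3,3],K,np.array(d["dist_coeffs"],float))[0][:,0]
def crop(d,x0,y0,x1,y1,s,name):
    im=cv2.resize(d["image"][y0:y1,x0:x1],None,fx=s,fy=s,interpolation=cv2.INTER_CUBIC)
    for x in range(-(-x0//20)*20,x1,20): cv2.putText(im,str(x),(int((x+.5-x0)*s),8),0,.35,(0,255,255));cv2.line(im,(int((x+.5-x0)*s),10),(int((x+.5-x0)*s),16),(0,255,255))
    for y in range(-(-y0//20)*20,y1,20): cv2.putText(im,str(y),(0,int((y+.5-y0)*s)+4),0,.35,(0,255,255));cv2.line(im,(24,int((y+.5-y0)*s)),(30,int((y+.5-y0)*s)),(0,255,255))
    cv2.imwrite(name,im)
E
python3 - <<'E'
from h import *
crop(eyes.snapshot("side"),200,175,300,290,5.2,"pics/s1.png")
crop(eyes.snapshot("top"),172,112,382,256,3.8,"pics/t1.png")
E
```

```text
(no output)
```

View pics/s1.png

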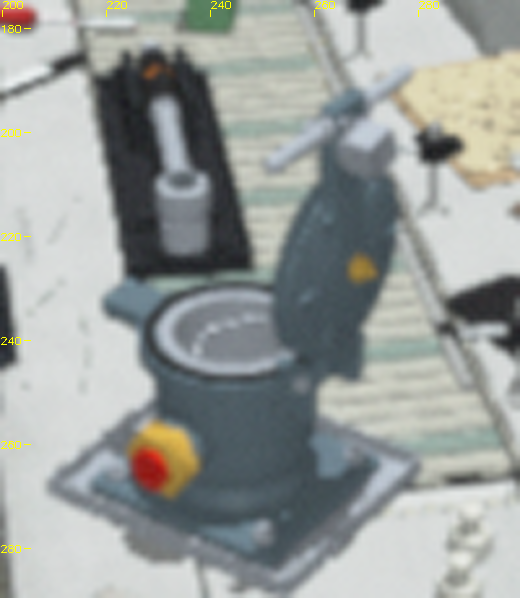

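View pics/t1.png

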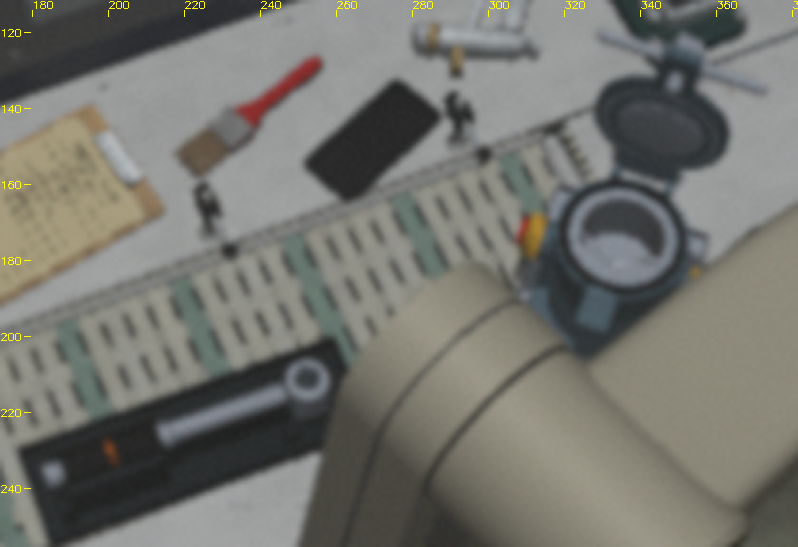

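Run:
```python
from h import *
S=eyes.snapshot("side");T=eyes.snapshot("top")
f=lambda n,a,b:print(n,*[np.round(x,1) for x in tri(S,a,T,b)])
f("barL",(278,188.2),(329.9,121));f("barR",(251.4,206.4),(372.5,135.4))
f("head",(234.7,209.3),(252.6,211.2));f("ring",(229.3,188),(200.7,230.5));f("rim",(243.3,238),(335.4,173.9))
print(plane(S,(234.7,209.3),67),plane(T,(252.6,211.2),67))
print(plane(S,(229.3,188),62),plane(T,(200.7,230.5),62))
print(plane(S,(243.3,238),126),plane(T,(335.4,173.9),126))
```

```text
barL [ 557.8 -349.3  312.5] 0.5
barR [ 449.2 -457.3  312.6] 1.5
head [453.  -16.9  59.6] 1.1
ring [456.3 185.   60.4] 1.3
rim [ 441.3 -343.1  126.2] 5.8
[450.77347603 -30.43309532  67.        ] [450.71243078 -15.67142536  67.        ]
[455.3203749  181.36929361  62.        ] [456.3843275  185.08977462  62.        ]
[ 438.41125384 -344.63192626  126.        ] [ 444.53940394 -343.26729924  126.        ]
```

Request:
{"fn": "move_arm", "kwargs": {"motion": "0 0 4 0 0 5; 0 0 8 0 0 10; 0 0 12 0 0 15; 2 1.2 14 0 0 20.7; 5.5 3.4 14 0 0 20.7; 9 5.5 14 0 0 20.7; 12.5 7.7 14 0 0 20.7; 16 9.8 14 0 0 20.7; 19.5 12 14 0 0 20.7; 23 14.1 14 0 0 20.7", "fingers": 6, "squeeze": 40}}

```text
time: 1.13
tool_pos: [476.6, -405.2, 371.4]
tcp_rot: [-90.0, 0.0, -135.2]
ft_force: [0.4, -0.8, 0.2]
finger_gap: 60.0
```

Request:
{"fn": "move_arm", "kwargs": {"motion": "3.4 2.1 0 0 0 0; 6.8 4.2 0 0 0 0; 6.8 4.2 0 0 0 0; 6.8 4.2 0 0 0 0;6.8 4.2 0 0 0 0"}}

```text
time: 1.55
tool_pos: [543.1, -364.6, 371.0]
tcp_rot: [-90.0, -0.0, -135.1]
ft_force: [-0.8, -0.8, 0.6]
finger_gap: 59.9
```

Run:
```python
from h import *
s=readout.sense();print(s["time"],s["tool_pos"],s["tcp_rot"],s["joint_pos"],s["finger_gap"])
S=eyes.snapshot("side");T=eyes.snapshot("top")
crop(S,235,150,295,215,6,"pics/a.png");crop(T,300,90,385,165,5,"pics/b.png")
a=cv2.imread("pics/a.png");b=cv2.imread("pics/b.png");h=max(a.shape[0],b.shape[0])
p=lambda i:cv2.copyMakeBorder(i,0,h-i.shape[0],0,0,cv2.BORDER_CONSTANT)
cv2.imwrite("pics/ab2.png",np.hstack([p(a),p(b)]))
```

```text
1.55 [ 543.11153908 -364.56721451  370.96918565] [-9.00290624e+01 -3.05854453e-02 -1.35145097e+02] [-3.83459605e+01  1.55572877e+01  6.16886726e+01 -2.76144699e-02
  1.02786517e+02  6.79304030e+00] 59.9081655511424
```

View pics/ab2.png

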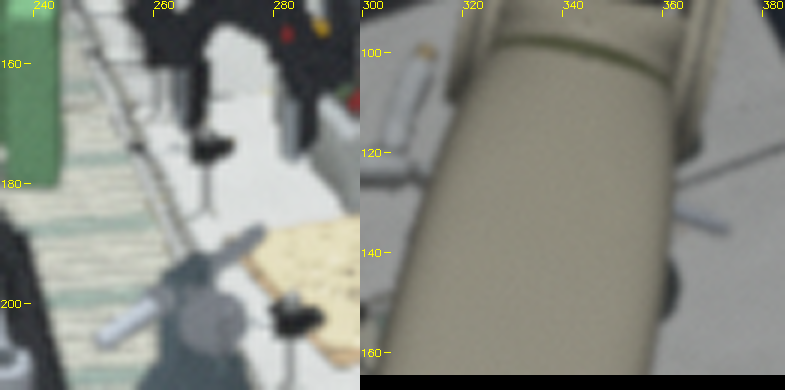

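Request:
{"fn": "move_arm", "kwargs": {"motion": "0 0.1 -3 0 0 0; 0 0.1 -5.5 0 0 0; 0 0.1 -7.7 0 0 0; 0 0.1 -7.7 0 0 0"}}

```text
time: 1.98
tool_pos: [540.1, -363.5, 288.4]
tcp_rot: [-90.5, -0.1, -135.3]
ft_force: [-1.0, 0.7, -1.0]
finger_gap: 60.1
```

Request:
{"fn": "move_arm", "kwargs": {"motion": "0 0 0 0 0 0; 0 0 0 0 0 0; 0 0 0 0 0 0; 0 0 0 0 0 0; 0 0 0 0 0 0; 0 0 0 0 0 0", "fingers": 0, "squeeze": 30}}

```text
time: 2.48
tool_pos: [543.7, -364.5, 296.9]
tcp_rot: [-89.8, -0.0, -135.2]
ft_force: [-1.7, -1.4, 6.9]
finger_gap: 10.9
```

Run:
```python
import numpy as np
def call(a,b,n=10):
    print("; ".join("%.2f %.2f %.2f 0 0 0"%(dx*.0705,-dx*.0709,dz*.1) for p in np.linspace(a,b,n+1)[1:] for dx,dz in [(182*(np.cos(a)-np.cos(p)),182*(np.sin(p)-np.sin(a)))]))
for a,b in[(1.606,1.2),(1.2,.8),(.8,.4),(.4,.1),(.1,.016)]:print(a,b);call(a,b)
```

```text
1.606 1.2
-0.52 0.52 0.01 0 0 0; -1.04 1.05 -0.01 0 0 0; -1.56 1.57 -0.06 0 0 0; -2.08 2.09 -0.14 0 0 0; -2.59 2.61 -0.24 0 0 0; -3.11 3.12 -0.38 0 0 0; -3.61 3.63 -0.55 0 0 0; -4.12 4.14 -0.75 0 0 0; -4.61 4.64 -0.97 0 0 0; -5.10 5.13 -1.23 0 0 0
1.2 0.8
-0.47 0.48 -0.28 0 0 0; -0.94 0.95 -0.58 0 0 0; -1.40 1.41 -0.91 0 0 0; -1.85 1.86 -1.27 0 0 0; -2.28 2.30 -1.65 0 0 0; -2.71 2.72 -2.05 0 0 0; -3.12 3.14 -2.48 0 0 0; -3.53 3.55 -2.94 0 0 0; -3.91 3.94 -3.41 0 0 0; -4.29 4.31 -3.91 0 0 0
0.8 0.4
-0.36 0.36 -0.52 0 0 0; -0.71 0.71 -1.06 0 0 0; -1.04 1.04 -1.61 0 0 0; -1.35 1.36 -2.19 0 0 0; -1.65 1.66 -2.78 0 0 0; -1.93 1.94 -3.39 0 0 0; -2.20 2.21 -4.01 0 0 0; -2.44 2.46 -4.65 0 0 0; -2.67 2.68 -5.30 0 0 0; -2.88 2.90 -5.97 0 0 0
0.4 0.1
-0.14 0.15 -0.51 0 0 0; -0.28 0.28 -1.02 0 0 0; -0.40 0.40 -1.54 0 0 0; -0.51 0.52 -2.06 0 0 0; -0.61 0.62 -2.58 0 0 0; -0.70 0.71 -3.12 0 0 0; -0.78 0.79 -3.65 0 0 0; -0.85 0.85 -4.19 0 0 0; -0.90 0.91 -4.73 0 0 0; -0.95 0.95 -5.27 0 0 0
0.1 0.016
-0.01 0.01 -0.15 0 0 0; -0.02 0.02 -0.30 0 0 0; -0.03 0.03 -0.46 0 0 0; -0.04 0.04 -0.61 0 0 0; -0.04 0.04 -0.76 0 0 0; -0.05 0.05 -0.91 0 0 0; -0.05 0.05 -1.07 0 0 0; -0.06 0.06 -1.22 0 0 0; -0.06 0.06 -1.37 0 0 0; -0.06 0.06 -1.53 0 0 0
```

Request:
{"fn": "move_arm", "kwargs": {"motion": "-0.52 0.52 0.01 0 0 0; -1.04 1.05 -0.01 0 0 0; -1.56 1.57 -0.06 0 0 0; -2.08 2.09 -0.14 0 0 0; -2.59 2.61 -0.24 0 0 0; -3.11 3.12 -0.38 0 0 0; -3.61 3.63 -0.55 0 0 0; -4.12 4.14 -0.75 0 0 0; -4.61 4.64 -0.97 0 0 0; -5.10 5.13 -1.23 0 0 0"}}

```text
time: 3.32
tool_pos: [491.2, -312.4, 282.4]
tcp_rot: [-90.0, -0.1, -135.2]
ft_force: [-5.5, -1.5, 5.2]
finger_gap: 10.6
```

Request:
{"fn": "move_arm", "kwargs": {"motion": "-0.47 0.48 -0.28 0 0 0; -0.94 0.95 -0.58 0 0 0; -1.40 1.41 -0.91 0 0 0; -1.85 1.86 -1.27 0 0 0; -2.28 2.30 -1.65 0 0 0; -2.71 2.72 -2.05 0 0 0; -3.12 3.14 -2.48 0 0 0; -3.53 3.55 -2.94 0 0 0; -3.91 3.94 -3.41 0 0 0; -4.29 4.31 -3.91 0 0 0"}}

```text
time: 4.15
tool_pos: [447.5, -268.6, 241.6]
tcp_rot: [-90.2, -0.1, -135.2]
ft_force: [-1.5, -3.2, -3.2]
finger_gap: 10.7
```

Request:
{"fn": "move_arm", "kwargs": {"motion": "-0.36 0.36 -0.52 0 0 0; -0.71 0.71 -1.06 0 0 0; -1.04 1.04 -1.61 0 0 0; -1.35 1.36 -2.19 0 0 0; -1.65 1.66 -2.78 0 0 0; -1.93 1.94 -3.39 0 0 0; -2.20 2.21 -4.01 0 0 0; -2.44 2.46 -4.65 0 0 0; -2.67 2.68 -5.30 0 0 0; -2.88 2.90 -5.97 0 0 0"}}

```text
time: 4.98
tool_pos: [418.7, -239.5, 181.2]
tcp_rot: [-90.2, -0.1, -135.2]
ft_force: [-6.1, -0.5, -4.3]
finger_gap: 10.5
```

Request:
{"fn": "move_arm", "kwargs": {"motion": "-0.14 0.15 -0.51 0 0 0; -0.28 0.28 -1.02 0 0 0; -0.40 0.40 -1.54 0 0 0; -0.51 0.52 -2.06 0 0 0; -0.61 0.62 -2.58 0 0 0; -0.70 0.71 -3.12 0 0 0; -0.78 0.79 -3.65 0 0 0; -0.85 0.85 -4.19 0 0 0; -0.90 0.91 -4.73 0 0 0; -0.95 0.95 -5.27 0 0 0"}}

```text
time: 5.82
tool_pos: [409.8, -230.7, 128.9]
tcp_rot: [-90.1, -0.1, -135.2]
ft_force: [-1.8, -7.0, -5.7]
finger_gap: 10.9
```

Request:
{"fn": "move_arm", "kwargs": {"motion": "-0.02 0.02 -0.3 0 0 0; -0.03 0.03 -0.6 0 0 0; -0.04 0.04 -0.8 0 0 0; -0.05 0.05 -1 0 0 0; -0.05 0.05 -1.1 0 0 0; -0.05 0.05 -1.1 0 0 0"}}

```text
time: 6.32
tool_pos: [409.5, -230.4, 118.9]
tcp_rot: [-90.0, -0.1, -135.2]
ft_force: [-3.3, -5.4, -0.1]
finger_gap: 11.1
```

Request:
{"fn": "move_arm", "kwargs": {"motion": "0 0 -0.1 0 0 0; 0 0 -0.2 0 0 0; 0 0 -0.3 0 0 0; 0 0 -0.3 0 0 0"}}

```text
time: 6.65
tool_pos: [409.7, -230.4, 118.5]
tcp_rot: [-90.0, -0.1, -135.2]
ft_force: [-14.6, 3.3, 23.8]
finger_gap: 10.7
```

Request:
{"fn": "move_arm", "kwargs": {"motion": "0 0 0.25 0 0 0; 0 0 0.25 0 0 0; 0 0 0.25 0 0 0; 0 0 0.25 0 0 0; 0 0 0.25 0 0 0", "fingers": 6}}

```text
time: 7.07
tool_pos: [410.2, -229.8, 118.4]
tcp_rot: [-90.1, 0.0, -135.2]
ft_force: [-0.0, -0.9, -0.3]
finger_gap: 60.1
```

Request:
{"fn": "move_arm", "kwargs": {"motion": "0 0 3 0 0 0; 0 0 6 0 0 0; 0 0 9.5 0 0 0; 0 0 13 0 0 0; 0.6 4 15 0 0 7; 1.2 8 15 0 0 14; 1.9 12 15 0 0 21; 2.5 16 15 0 0 28; 3.1 20 15 0 0 35; 3.7 24 15 0 0 42"}}

```text
time: 7.9
tool_pos: [447.2, 11.8, 268.9]
tcp_rot: [-90.0, 0.0, -92.9]
ft_force: [0.4, 0.1, -0.7]
finger_gap: 59.8
```

Request:
{"fn": "move_arm", "kwargs": {"motion": "0.7 4 0 0 0 2.2; 0.7 4 0 0 0 2.2; 0.7 4 0 0 0 2.2"}}

```text
time: 8.15
tool_pos: [454.2, 52.2, 268.5]
tcp_rot: [-90.0, 0.0, -90.7]
ft_force: [0.0, -0.5, -0.4]
finger_gap: 60.0
```

Run:
```python
from h import *
s=readout.sense();print(s["time"],s["tool_pos"],s["tcp_rot"],s["joint_pos"],s["finger_gap"])
S=eyes.snapshot("side");T=eyes.snapshot("top")
cv2.imwrite("pics/S3.png",S["image"]);cv2.imwrite("pics/T3.png",T["image"])
crop(S,195,170,265,260,6.2,"pics/a.png");crop(T,290,135,345,215,7,"pics/b.png")
a=cv2.imread("pics/a.png");b=cv2.imread("pics/b.png");h=max(a.shape[0],b.shape[0])
p=lambda i:cv2.copyMakeBorder(i,0,h-i.shape[0],0,0,cv2.BORDER_CONSTANT)
cv2.imwrite("pics/ab3.png",cv2.resize(np.hstack([p(a),p(b)])[:,:],(800,int(h*800/(a.shape[1]+b.shape[1])))))
print(800/(a.shape[1]+b.shape[1]),a.shape)
B=[382.5,-281.6,170];print(proj(S,B),proj(T,B))
```

```text
8.15 [454.18612131  52.1516557  268.52746993] [-9.00486539e+01  1.46309550e-02 -9.07087060e+01] [ 1.07733075e-01 -1.58484294e+01  1.03600094e+02  1.53350557e-02
  9.22967759e+01  8.17040993e-01] 60.013787191964504
0.9768009768009768 (558, 434, 3)
[[224.86688105 219.60543098]] [[329.92491361 188.57565311]]
```

View pics/ab3.png

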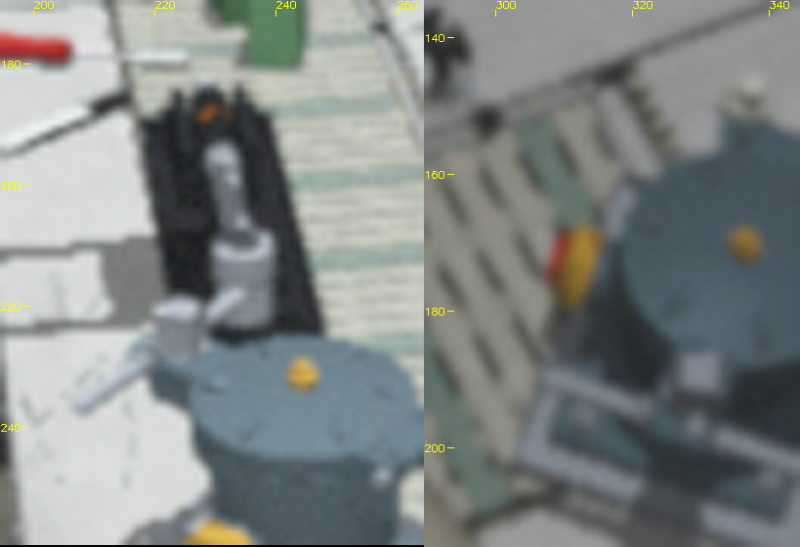

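Run:
```python
from h import *
def avg(n,k=6):
    L=[eyes.snapshot(n) for _ in range(k)];d=L[0];print(n,"frame noise",np.std([l["image"].astype(float) for l in L],0).mean());d["image"]=np.mean([l["image"] for l in L],0).round().astype(np.uint8);return d
T=avg("top");S=avg("side")
np.save("pics/T.npy",T["image"]);np.save("pics/S.npy",S["image"])
crop(T,316,174,343,202,20,"pics/a.png");crop(S,205,208,240,236,16,"pics/b.png")
a=cv2.imread("pics/a.png");b=cv2.resize(cv2.imread("pics/b.png"),None,fx=.46,fy=.46)
a=cv2.resize(a,None,fx=1,fy=1);h=a.shape[0]
cv2.imwrite("pics/ab4.png",np.hstack([a,cv2.copyMakeBorder(b,0,h-b.shape[0],0,0,cv2.BORDER_CONSTANT)]))
```

```text
top frame noise 0.8316615039693009
side frame noise 1.175182324653835
```

View pics/ab4.png

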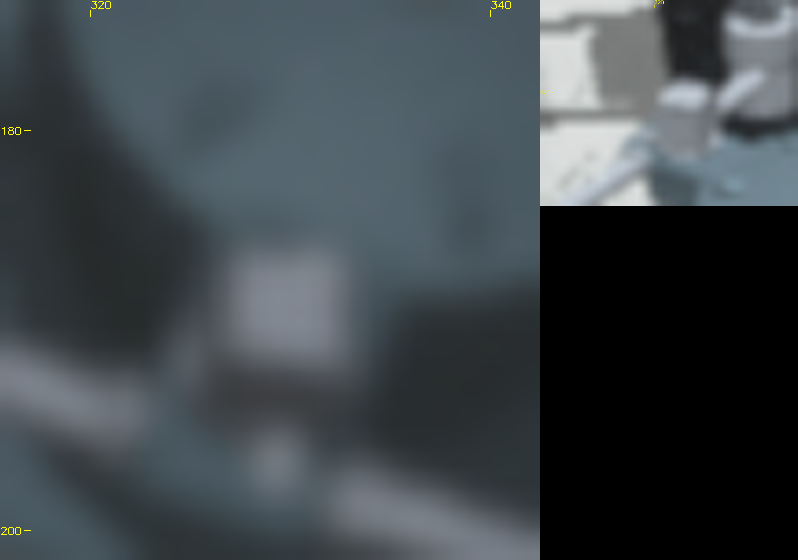

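Run:
```python
from h import *
for n,im,c,roi in(("top","T",(329.5,188.5),(320,180,340,196)),("side","S",(224.2,219.8),(214,212,234,226))):
    d=eyes.snapshot(n);I=np.load(f"pics/{im}.npy");x0,y0,x1,y1=roi;k=16
    g=cv2.resize(cv2.cvtColor(I,cv2.COLOR_BGR2GRAY)[y0:y1,x0:x1],None,fx=k,fy=k,interpolation=cv2.INTER_CUBIC)
    if n=="side": print(cv2.cvtColor(I,cv2.COLOR_BGR2GRAY)[y0:y1,x0:x1])
    v=g[int((c[1]+.5-y0)*k),int((c[0]+.5-x0)*k)]
    for t in (.9,.85,.8,.75):
        m=(g>v*t).astype(np.uint8);N,L,st,ce=cv2.connectedComponentsWithStats(m)
        l=L[int((c[1]+.5-y0)*k),int((c[0]+.5-x0)*k)]
        ct=max(cv2.findContours((L==l).astype(np.uint8),0,1)[0],key=cv2.contourArea)[:,0]
        W=np.array([plane(d,(p[0]/k+x0-.5,p[1]/k+y0-.5),170)[:2] for p in ct],np.float32)
        M=cv2.moments(W.reshape(-1,1,2))
        print(n,t,v,st[l][:4]/k,cv2.minAreaRect(W),"cen",M["m10"]/M["m00"],M["m01"]/M["m00"])
```

```text
top 0.9 136 [8.3125 7.125  4.1875 4.25  ] ((382.292724609375, -281.295166015625), (14.57387638092041, 16.65143585205078), 62.763675689697266) cen 382.07407682973985 -281.5592061812769
top 0.85 136 [8.     6.75   4.8125 4.875 ] ((382.7763671875, -281.44775390625), (16.636444091796875, 19.265119552612305), 59.841400146484375) cen 382.1735600711749 -281.6136654841335
top 0.8 136 [7.75   6.4375 5.4375 5.4375] ((382.9230651855469, -281.6732177734375), (18.692920684814453, 21.4988956451416), 59.064781188964844) cen 382.27135076889505 -281.77372132632667
top 0.75 136 [7.5    6.     5.9375 6.125 ] ((383.227783203125, -281.983642578125), (20.260643005371094, 23.975082397460938), 59.05181121826172) cen 382.370004099256 -281.99013779297155
[[123 123 124 124 125 124 121  91  45  34  33  34  34  36  39  64 113 154
  173 173]
 [122 122 123 123 123 124 121  91  47  36  35  35  35  34  37  61 100 123
  134 139]
 [123 123 122 122 122 121 119  94  55  38  34  38  35  35  36  59  97 119
  128 132]
 [123 123 122 121 121 122 119  99  62  39  34  35  37  38  39  55  92 117
  127 131]
 [124 122 122 121 121
[... 876 characters left out ...]
78.97314453125, -286.87091064453125), (17.53033447265625, 19.631513595581055), 60.799659729003906) cen 378.9760228775375 -287.5033246135949
side 0.85 187 [7.375  7.5625 6.1875 3.125 ] ((378.8067932128906, -287.0274963378906), (20.08864402770996, 21.70267677307129), 61.24598693847656) cen 378.8224323359641 -287.69292854132306
side 0.8 187 [7.125  7.4375 6.625  3.5   ] ((378.6962585449219, -287.29718017578125), (22.21405601501465, 23.359560012817383), 60.99348068237305) cen 378.6542864093463 -287.9126372519677
side 0.75 187 [6.875  7.3125 7.0625 3.875 ] ((378.4217834472656, -287.5890197753906), (24.508331298828125, 25.25948715209961), 60.62479782104492) cen 378.3979360458163 -288.2276032966181
```

Request:
{"fn": "move_arm", "kwargs": {"motion": "-0.16 -0.19 -3.5 0 0 -0.9; -0.16 -0.19 -7 0 0 -0.9; -0.16 -0.19 -10.5 0 0 -0.9; -0.16 -0.19 -14 0 0 -0.9; -0.16 -0.19 -17.5 0 0 -0.9; -0.16 -0.19 -20 0 0 -0.9; -0.16 -0.19 -22 0 0 -0.9; -0.16 -0.19 -23.8 0 0 -0.9; -0.16 -0.19 -23.8 0 0 -0.9"}}

```text
time: 9.7
tool_pos: [449.5, 47.9, 27.1]
tcp_rot: [-90.4, -0.0, -91.9]
ft_force: [-1.8, 0.2, -0.6]
finger_gap: 59.9
```

Request:
{"fn": "move_arm", "kwargs": {"motion": "0 0 0 0 0 0; 0 0 0 0 0 0; 0 0 0 0 0 0; 0 0 0 0 0 0; 0 0 0 0 0 0; 0 0 0 0 0 0; 0 0 0 0 0 0", "fingers": 0, "squeeze": 80}}

```text
time: 10.28
tool_pos: [454.2, 47.9, 33.0]
tcp_rot: [-89.8, 0.0, -91.9]
ft_force: [-2.5, -0.2, 5.8]
finger_gap: 17.5
```

Request:
{"fn": "move_arm", "kwargs": {"motion": "0 0 0.6 0 0 0; 0 0 1.5 0 0 0; 0 0 3 0 0 0; 0 0 5 0 0 0; 0 0 8 0 0 0; 0 0 11 0 0 0; 0 0 14 0 0 0; 0 0 17 0 0 0; 0 0 17 0 0 0; 0 0 17 0 0 0"}}

```text
time: 11.12
tool_pos: [454.2, 47.8, 203.6]
tcp_rot: [-89.7, 0.0, -91.9]
ft_force: [0.2, 0.2, -5.3]
finger_gap: 17.4
```

Run:
```python
from h import *
s=readout.sense();print({k:np.round(v,2).tolist() for k,v in s.items()})
S=eyes.snapshot("side");T=eyes.snapshot("top")
print(readout.sense()["tool_pos"])
t=s["tool_pos"]+np.array([0,0,18.7]);a=np.radians(s["tcp_rot"][2]+180);dr=np.array([np.cos(a),np.sin(a),0])
hd=t-66*dr;print("pred head top",hd+[0,0,19],proj(S,hd+[0,0,19]),proj(T,hd+[0,0,19]))
crop(S,205,140,265,215,7,"pics/a.png");crop(T,210,140,290,230,5,"pics/b.png")
a=cv2.imread("pics/a.png");b=cv2.imread("pics/b.png");h=max(a.shape[0],b.shape[0])
p=lambda i:cv2.copyMakeBorder(i,0,h-i.shape[0],0,0,cv2.BORDER_CONSTANT)
o=np.hstack([p(a),p(b)])[:,:800];print(o.shape);cv2.imwrite("pics/ab5.png",o)
```

```text
{'time': 11.12, 'joint_pos': [-0.42, -14.84, 109.52, -0.0, 85.03, 1.47], 'qd': [0.07, 2.3, 4.07, 0.02, -1.1, 0.06], 'joint_efforts': [0.03, -40.88, -55.33, 0.06, 0.3, 0.0], 'tool_pos': [454.25, 47.85, 203.61], 'tcp_rot': [-89.7, 0.01, -91.89], 'ft_force': [0.23, 0.25, -5.26], 'wrist_torque': [-0.03, -0.02, 0.03], 'finger_gap': 17.44}
[451.98250213  47.84183375 199.81614527]
pred head top [452.0712752  -18.11558292 241.31173532] [[233.65480168 169.94793545]] [[253.116262   189.86904003]]
(525, 800, 3)
```

View pics/ab5.png

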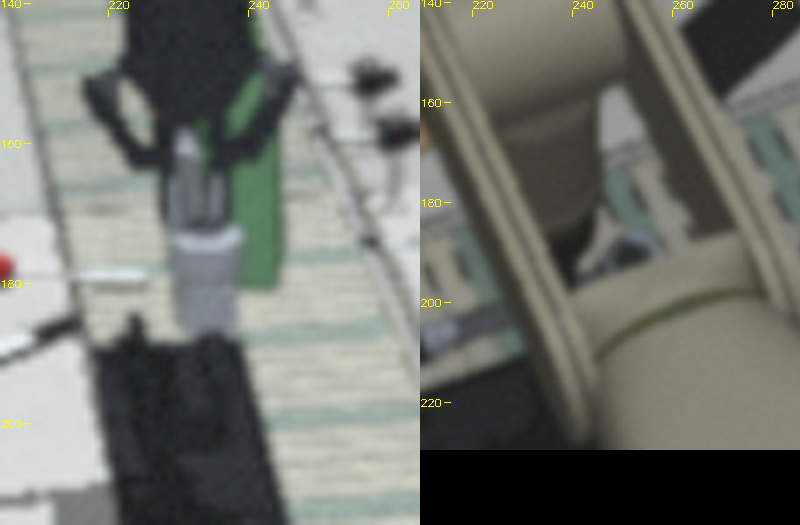

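Request:
{"fn": "move_arm", "kwargs": {"motion": "0 0 1 0 0 0; -3 -2 2 0 0 -2; -3.3 -5 2 0 0 -5; -3.5 -8.5 2 0 0 -9; -3.6 -12 2 0 0 -13; -3.7 -15.5 2 0 0 -17; -3.8 -19 2 0 0 -21; -3.9 -22.5 2 0 0 -25; -3.9 -25.5 2 0 0 -28.1; -3.9 -27.4 2 0 0 -28.1"}}

```text
time: 12.05
tool_pos: [412.5, -228.7, 219.8]
tcp_rot: [-90.1, -0.0, -120.3]
ft_force: [0.2, 0.7, -4.5]
finger_gap: 17.4
```

Request:
{"fn": "move_arm", "kwargs": {"motion": "0 0 0 0 0 0; 0 0 0 0 0 0; 0 0 0 0 0 0; 0 0 0 0 0 0; 0 0 0 0 0 0"}}

```text
time: 12.47
tool_pos: [413.8, -225.1, 220.8]
tcp_rot: [-90.0, 0.0, -119.9]
ft_force: [-0.4, -0.2, -4.2]
finger_gap: 17.4
```

Run:
```python
from h import *
s=readout.sense();print(s["tool_pos"],s["tcp_rot"],s["ft_force"])
S=eyes.snapshot("side");T=eyes.snapshot("top")
np.save("pics/S6.npy",S["image"])
t=s["tool_pos"]+np.array([0,0,18.7]);a=np.radians(s["tcp_rot"][2]+180);dr=np.array([np.cos(a),np.sin(a),0])
hd=t-63.5*dr;print("head",hd);
for z in(19,-44):print(proj(S,hd+[0,0,z]),proj(T,hd+[0,0,z]))
print(proj(S,[381.3,-281.4,170]))
crop(S,200,190,250,240,8,"pics/a.png");crop(T,290,130,370,210,5,"pics/b.png")
a=cv2.imread("pics/a.png");b=cv2.imread("pics/b.png");h=max(a.shape[0],b.shape[0])
p=lambda i:cv2.copyMakeBorder(i,0,h-i.shape[0],0,0,cv2.BORDER_CONSTANT)
o=np.hstack([p(a),p(b)])[:,:800];print(o.shape);cv2.imwrite("pics/ab6.png",o)
```

```text
[ 413.8464989  -225.13063562  220.76978918] [-9.00342307e+01  1.27455982e-02 -1.19906676e+02] [-0.3831532  -0.21855833 -4.15114157]
head [ 382.18611391 -280.17489074  239.46978918]
[[223.91930108 197.42606445]] [[333.36458286 177.237118  ]]
[[224.50124373 213.1977608 ]] [[330.65357747 185.57779085]]
[[224.52514489 219.608005  ]]
(400, 800, 3)
```

View pics/ab6.png

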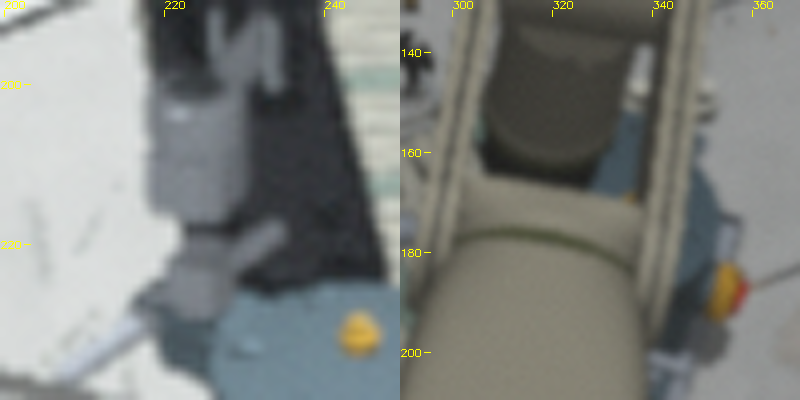

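Request:
{"fn": "move_arm", "kwargs": {"motion": "-0.09 -0.12 -0.8 0 0 0; -0.09 -0.12 -1.6 0 0 0; -0.09 -0.12 -2.3 0 0 0; -0.09 -0.12 -2.3 0 0 0; -0.09 -0.12 -2.3 0 0 0; -0.09 -0.12 -2.3 0 0 0"}}

```text
time: 13.07
tool_pos: [412.8, -227.3, 197.9]
tcp_rot: [-90.0, 0.0, -120.0]
ft_force: [-0.4, -0.1, -4.6]
finger_gap: 17.6
```

Request:
{"fn": "move_arm", "kwargs": {"motion": "0 0 -0.2 0 0 0; 0 0 -0.4 0 0 0; 0 0 -0.5 0 0 0; 0 0 -0.5 0 0 0; 0 0 -0.5 0 0 0"}}

```text
time: 13.48
tool_pos: [413.5, -227.3, 193.8]
tcp_rot: [-89.9, 0.0, -120.0]
ft_force: [1.8, 3.5, 2.6]
finger_gap: 17.4
```

Request:
{"fn": "move_arm", "kwargs": {"motion": "0 0 -0.1 0 0 0; 0 0 -0.2 0 0 0; 0 0 -0.3 0 0 0; 0 0 -0.3 0 0 0;  0 0 -0.3 0 0 0"}}

```text
time: 13.9
tool_pos: [414.4, -226.9, 192.1]
tcp_rot: [-89.8, 0.1, -120.0]
ft_force: [1.9, 9.3, 11.0]
finger_gap: 17.5
```

Request:
{"fn": "move_arm", "kwargs": {"motion": "0.03 0.15 0.1 0 0 0; 0.03 0.15 0.1 0 0 0; 0.03 0.15 0 0 0 0; 0.03 0.15 0 0 0 0;  0.03 0.15 0 0 0 0"}}

```text
time: 14.32
tool_pos: [412.8, -226.0, 189.3]
tcp_rot: [-90.1, -0.0, -120.0]
ft_force: [0.5, -2.0, -4.8]
finger_gap: 17.6
```

```bash
python3 -c "
from h import *
s=readout.sense();print(s['tool_pos'],s['tcp_rot'],s['ft_force'],s['wrist_torque'])"
```

```text
[ 412.82270884 -225.962986    189.25450329] [-9.00530001e+01 -1.76853886e-02 -1.20002641e+02] [ 0.52989336 -1.99578802 -4.77147871] [-0.30820409 -0.08142423  0.16479662]
```

Request:
{"fn": "move_arm", "kwargs": {"motion": "0 0 -0.2 0 0 0; 0 0 -0.4 0 0 0; 0 0 -0.6 0 0 0; 0 0 -0.6 0 0 0; 0 0 -0.6 0 0 0"}}

```text
time: 14.73
tool_pos: [413.0, -225.8, 183.6]
tcp_rot: [-90.0, -0.0, -120.0]
ft_force: [0.6, -0.2, -5.3]
finger_gap: 17.3
```

Request:
{"fn": "move_arm", "kwargs": {"motion": "0 0 -0.3 0 0 0; 0 0 -0.6 0 0 0; 0 0 -0.9 0 0 0; 0 0 -1.1 0 0 0; 0 0 -1.1 0 0 0; 0 0 -1.1 0 0 0"}}

```text
time: 15.23
tool_pos: [413.2, -225.9, 173.1]
tcp_rot: [-90.0, -0.0, -120.0]
ft_force: [-0.6, 1.5, -2.6]
finger_gap: 17.4
```

Request:
{"fn": "move_arm", "kwargs": {"motion": "0 0 -0.1 0 0 0; 0 0 -0.2 0 0 0; 0 0 -0.3 0 0 0; 0 0 -0.3 0 0 0; 0 0 -0.3 0 0 0"}}

```text
time: 15.65
tool_pos: [414.1, -225.6, 171.5]
tcp_rot: [-89.9, 0.1, -120.0]
ft_force: [-0.4, 7.5, 6.8]
finger_gap: 17.3
```

Request:
{"fn": "move_arm", "kwargs": {"motion": "0 0.06 -0.1 0 0 0; 0 0.06 -0.2 0 0 0; 0 0.06 -0.2 0 0 0; 0 0.06 -0.2 0 0 0"}}

```text
time: 15.98
tool_pos: [414.6, -225.1, 170.3]
tcp_rot: [-89.8, 0.1, -120.0]
ft_force: [-0.5, 9.3, 11.3]
finger_gap: 17.1
```

Request:
{"fn": "move_arm", "kwargs": {"motion": "0 0 0.2 0 0 0; 0 0 0.2 0 0 0; 0 0 0.2 0 0 0; 0 0 0.2 0 0 0; 0 0 0.2 0 0 0; 0 0 0.2 0 0 0", "fingers": 6}}

```text
time: 16.48
tool_pos: [413.0, -225.3, 169.7]
tcp_rot: [-90.0, -0.0, -120.0]
ft_force: [0.3, 0.4, -0.5]
finger_gap: 60.0
```

Request:
{"fn": "move_arm", "kwargs": {"motion": "0 0 3 0 0 0; 0 0 6 0 0 0; 0 0 9 0 0 0; 0 0 12 0 0 0; 3 4 12 0 0 0; 5 8 12 0 0 0; 6.8 11.7 12 0 0 0; 6.8 11.7 12 0 0 0; 6.8 11.7 12 0 0 0"}}

```text
time: 17.23
tool_pos: [482.1, -105.6, 289.7]
tcp_rot: [-90.0, 0.0, -119.8]
ft_force: [-0.1, -0.1, -0.2]
finger_gap: 59.9
```

Run:
```python
from h import *
s=readout.sense();print(s["tool_pos"],s["tcp_rot"],s["ft_force"])
S=eyes.snapshot("side");T=eyes.snapshot("top")
for P in([382,-281,207.5],[482,-107,170],[482,-107,188]):print(P,proj(S,P),proj(T,P))
crop(S,200,170,260,240,7,"pics/a.png");crop(T,270,130,345,215,5,"pics/b.png")
a=cv2.imread("pics/a.png");b=cv2.imread("pics/b.png");h=max(a.shape[0],b.shape[0])
p=lambda i:cv2.copyMakeBorder(i,0,h-i.shape[0],0,0,cv2.BORDER_CONSTANT)
o=np.hstack([p(a),p(b)])[:,:800];print(o.shape);cv2.imwrite("pics/ab7.png",o)
```

```text
[ 482.07532179 -105.62262576  289.72855896] [-9.00345655e+01  3.29271753e-02 -1.19750878e+02] [-0.10066956 -0.05946948 -0.15298779]
[382, -281, 207.5] [[224.36685546 210.34777005]] [[331.39424814 183.98893991]]
[482, -107, 170] [[244.70415517 195.07418674]] [[272.99971077 182.7025005 ]]
[482, -107, 188] [[244.65056482 190.99027652]] [[273.19521008 180.38505421]]
(490, 795, 3)
```

View pics/ab7.png

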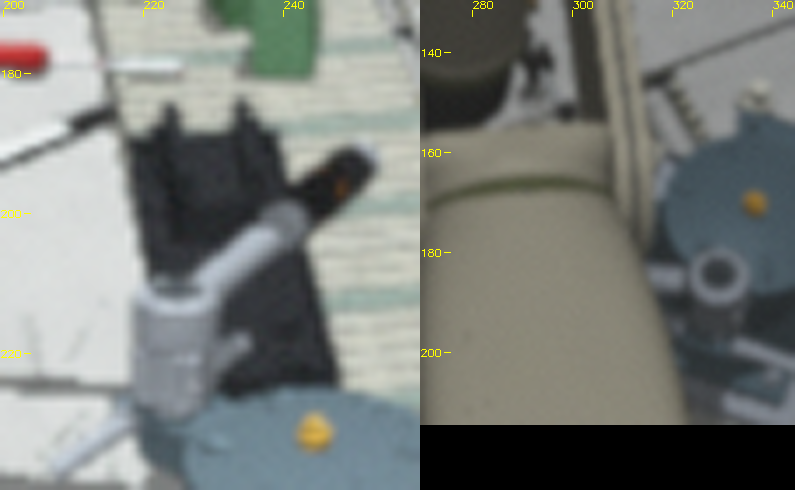

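Run:
```python
from h import *
S=eyes.snapshot("side");I=S["image"]
hsv=cv2.cvtColor(I,cv2.COLOR_BGR2HSV);m=cv2.inRange(hsv,(3,120,80),(20,255,255))
m[:, :235]=0;m[:,260:]=0;m[:185]=0;m[205:]=0
ys,xs=np.nonzero(m);w=hsv[ys,xs,1].astype(float);print(len(xs),xs.min(),xs.max(),ys.min(),ys.max(),np.average(xs,weights=w),np.average(ys,weights=w))
c=np.array([np.average(xs,weights=w),np.average(ys,weights=w)])
for z in(165,170,175,180):
    p=plane(S,c,z);b=np.array([381.8,-281.2]);v=p[:2]-b;print(z,p,np.degrees(np.arctan2(v[1],v[0])),np.hypot(*v))
o,v=ray(S,c)
for L in(190,195,200):pass
e=ray(S,(250.5+2.5,191.5));
```

```text
Traceback (most recent call last):
ValueError: zero-size array to reduction operation minimum which has no identity
```

Run:
```python
from h import *
S=eyes.snapshot("side");I=S["image"].astype(int)
d=(I[...,2]-I[...,0])[188:202,238:258];print(d)
w=np.clip(d-25,0,None)*1.0;w[:,13:]=0;w[:,:5]=0;Y,X=np.mgrid[188:202,238:258]
c=np.array([(w*X).sum()/w.sum(),(w*Y).sum()/w.sum()]);print(c)
for z in(165,170,175,180,185):
    p=plane(S,c,z);b=np.array([381.8,-281.2]);v=p[:2]-b;print(z,p,np.degrees(np.arctan2(v[1],v[0])),np.hypot(*v))
```

```text
[[ -8  -8  -8  -8  -9  -8  -7  -6  -6  -5  -4  -3  -1   0   1   1   1   2
    1   0]
 [ -5  -6  -2   1  -1   1  -1   1   3   4   3   2   1   1   1   5   7   7
    7   9]
 [ -8  -3   2   1   5   5   8   8   8   8   7   3  -1  -5  -5   1   6   9
   10  10]
 [ -3  -3   1   6   6   7   8   9   8   6   4   1  -6  -9 -14  -9   3   9
   10  11]
 [ -3  -1   2   7   9  11  10   9   6   4   2   0   0  -6 -11 -11  -1   8
   10   9]
 [ -3  -3  -1   6  12  11  10   8   9   7   0  -4  -3  -2  -2 -10   1   8
    9   8]
 [ -4  -3  -3   4   9   7   8  13  16   8   2  -3   1  -1  -1  -3   3  10
    9  11]
 [ -8  -4  -2   5   5   6   3   8   2   3  14  12  -3  -3   0   4   5   8
   10   9]
 [ -6  -7  -7   1   1   0  -4   2  -2   5  34  25   3  -1   3   4   7   6
    8   8]
 [ -6  -4  -2   0  -2   2  -2   1   1   5  33  23   1   2   2   3   4   2
    3   3]
 [ -6  -7  -7  -6  -3  -1   0   3  -2   4  16   6  -6  -4  -2  -2  -1  -5
   -6  -6]
 [ -8 -10  -9 -11  -8  -3  -3  -3  -1   2   6  -2  -8  -8  -8 -11  -8  -9
  -10  -8]
 [-10 -11 -12 -12 -12 -10  -5  -3   0   0  -4  -5  -4  -1  -4  -1  -1   0
   -1  -1]
 [-11 -11 -11 -11 -11 -11  -6   1   2   5   3   1   4   4   6   5   4   5
    7   8]]
[248.         196.47058824]
165 [ 494.3276511  -111.58378928  165.        ] 56.438706007189836 203.5488422982717
170 [ 492.79291956 -121.0316237   170.        ] 55.27895065611323 194.86748564297065
175 [ 491.25818802 -130.47945811  175.        ] 54.01161995737872 186.27339228314867
180 [ 489.72345648 -139.92729252  180.        ] 52.62244968236089 177.7792179545801
185 [ 488.18872494 -149.37512694  185.        ] 51.094877235731985 169.39999395638753
```

Request:
{"fn": "move_arm", "kwargs": {"motion": "0.47 -0.42 -3 0 0 -1.7; 0.47 -0.42 -6 0 0 -1.7; 0.47 -0.42 -8 0 0 -1.7; 0.47 -0.42 -9.5 0 0 -1.7; 0.47 -0.42 -9.5 0 0 -1.7; 0.47 -0.42 -9.5 0 0 -1.7"}}

```text
time: 17.93
tool_pos: [484.9, -113.4, 194.4]
tcp_rot: [-90.1, -0.0, -121.8]
ft_force: [0.0, 0.6, 0.8]
finger_gap: 60.1
```

Run:
```python
from h import *
s=readout.sense();print(s["tool_pos"],s["tcp_rot"],s["ft_force"])
S=eyes.snapshot("side")
crop(S,215,165,275,220,9,"pics/ab8.png")
```

```text
[ 484.92866303 -113.38675196  194.44443449] [-9.01052224e+01 -3.50971087e-02 -1.21793009e+02] [0.02157746 0.57978822 0.75131827]
```

View pics/ab8.png

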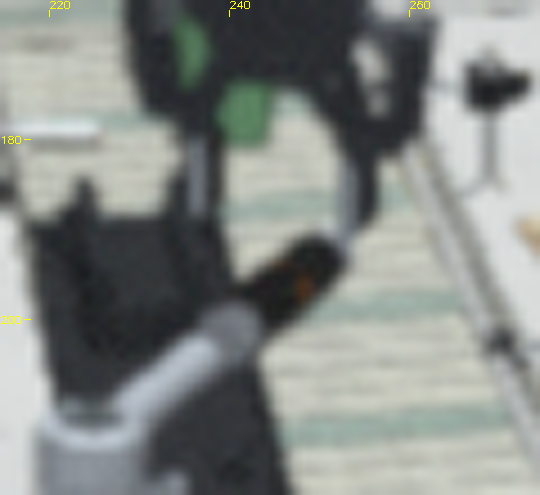

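Request:
{"fn": "move_arm", "kwargs": {"motion": "0.4 -0.1 0 0 0 -1; 0.4 -0.1 0 0 0 -1; 0.4 -0.1 0 0 0 -1; 0.4 -0.1 0 0 0 -1"}}

```text
time: 18.32
tool_pos: [490.4, -113.6, 195.9]
tcp_rot: [-89.9, 0.0, -122.7]
ft_force: [-0.1, 0.4, 1.4]
finger_gap: 60.2
```

Request:
{"fn": "move_arm", "kwargs": {"motion": "0 0.1 -1.5 0 0 0; 0 0.1 -3 0 0 0; 0 0.1 -4.6 0 0 0; 0 0.1 -4.6 0 0 0; 0 0.1 -4.6 0 0 0"}}

```text
time: 18.73
tool_pos: [489.3, -112.2, 148.5]
tcp_rot: [-90.1, -0.0, -122.7]
ft_force: [-0.2, -0.3, 0.1]
finger_gap: 60.2
```

Request:
{"fn": "move_arm", "kwargs": {"motion": "0 0 0 0 0 0; 0 0 0 0 0 0; 0 0 0 0 0 0; 0 0 0 0 0 0; 0 0 0 0 0 0; 0 0 0 0 0 0", "fingers": 0, "squeeze": 50}}

```text
time: 19.23
tool_pos: [490.3, -112.2, 149.5]
tcp_rot: [-90.0, 0.0, -122.7]
ft_force: [0.3, 4.4, 2.8]
finger_gap: 27.2
```

Run:
```python
from h import *
s=readout.sense();print(s["tool_pos"],s["tcp_rot"],s["ft_force"],s["wrist_torque"],s["finger_gap"])
S=eyes.snapshot("side")
crop(S,205,165,275,240,8,"pics/ab9.png")
```

```text
[ 490.31587011 -112.23420937  149.50399663] [-8.99584132e+01  4.22237726e-02 -1.22676891e+02] [0.32959631 4.37540607 2.78049512] [ 0.527101   -0.0179453  -0.01836251] 27.217510472938063
```

View pics/ab9.png

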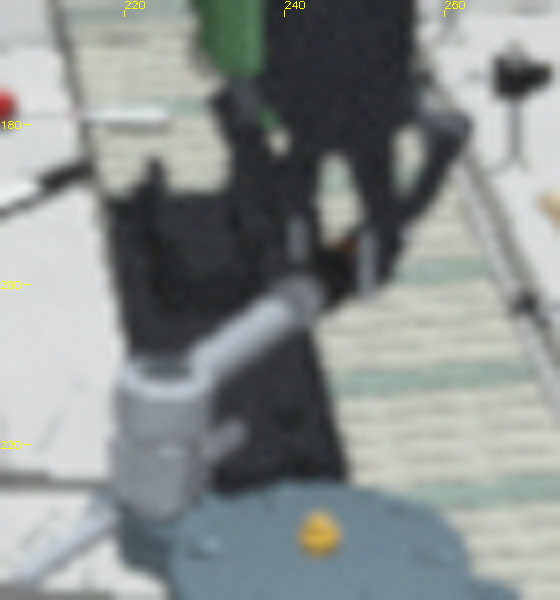

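Run:
```python
import numpy as np
L=20.08
for a in np.arange(57.3,5,-3.0):
    f=lambda d:(L*(np.cos(np.radians(a-d))-np.cos(np.radians(a))),L*(np.sin(np.radians(a-d))-np.sin(np.radians(a))),d)
    print("%.1f:"%a,"; ".join("%.2f %.2f 0 0 0 -%g"%f(d) for d in(1,2,3)),"|6:","; ".join("%.2f %.2f 0 0 0 -%g"%f(d) for d in(4.5,6)))
```

```text
57.3: 0.29 -0.19 0 0 0 -1; 0.58 -0.39 0 0 0 -2; 0.87 -0.59 0 0 0 -3 |6: 1.29 -0.90 0 0 0 -4.5; 1.71 -1.23 0 0 0 -6
54.3: 0.28 -0.21 0 0 0 -1; 0.56 -0.42 0 0 0 -2; 0.84 -0.64 0 0 0 -3 |6: 1.24 -0.97 0 0 0 -4.5; 1.64 -1.31 0 0 0 -6
51.3: 0.27 -0.22 0 0 0 -1; 0.54 -0.45 0 0 0 -2; 0.80 -0.68 0 0 0 -3 |6: 1.19 -1.03 0 0 0 -4.5; 1.57 -1.40 0 0 0 -6
48.3: 0.26 -0.24 0 0 0 -1; 0.52 -0.48 0 0 0 -2; 0.77 -0.72 0 0 0 -3 |6: 1.14 -1.09 0 0 0 -4.5; 1.49 -1.48 0 0 0 -6
45.3: 0.25 -0.25 0 0 0 -1; 0.49 -0.50 0 0 0 -2; 0.73 -0.76 0 0 0 -3 |6: 1.08 -1.15 0 0 0 -4.5; 1.41 -1.55 0 0 0 -6
42.3: 0.23 -0.26 0 0 0 -1; 0.46 -0.53 0 0 0 -2; 0.69 -0.80 0 0 0 -3 |6: 1.01 -1.21 0 0 0 -4.5; 1.33 -1.63 0 0 0 -6
39.3: 0.22 -0.27 0 0 0 -1; 0.43 -0.55 0 0 0 -2; 0.64 -0.83 0 0 0 -3 |6: 0.95 -1.26 0 0 0 -4.5; 1.24 -1.69 0 0 0 -6
36.3: 0.21 -0.28 0 0 0 -1; 0.41 -0.57 0 0 0 -2; 0.60 -0.86 0 0 0 -3 |6: 0.88 -1.31 0 0 0 -4.5; 1.15 -1.76 0 0 0 -6
33.3: 0.19 -0.29 0 0 0 -1; 0.37 -0.59 0 0 0 -2; 0.55 -0.89 0 0 0 -3 |6: 0.81 -1.35 0 0 0 -4.5; 1.06 -1.81 0 0 0 -6
30.3: 0.17 -0.30 0 0 0 -1; 0.34 -0.61 0 0 0 -2; 0.51 -0.92 0 0 0 
[... 267 characters left out ...]
.96 0 0 0 -6
21.3: 0.12 -0.33 0 0 0 -1; 0.24 -0.66 0 0 0 -2; 0.36 -0.99 0 0 0 -3 |6: 0.51 -1.49 0 0 0 -4.5; 0.66 -2.00 0 0 0 -6
18.3: 0.11 -0.33 0 0 0 -1; 0.21 -0.67 0 0 0 -2; 0.30 -1.01 0 0 0 -3 |6: 0.44 -1.52 0 0 0 -4.5; 0.55 -2.03 0 0 0 -6
15.3: 0.09 -0.34 0 0 0 -1; 0.17 -0.68 0 0 0 -2; 0.25 -1.02 0 0 0 -3 |6: 0.36 -1.54 0 0 0 -4.5; 0.45 -2.05 0 0 0 -6
12.3: 0.07 -0.34 0 0 0 -1; 0.14 -0.69 0 0 0 -2; 0.20 -1.03 0 0 0 -3 |6: 0.28 -1.55 0 0 0 -4.5; 0.34 -2.07 0 0 0 -6
9.3: 0.05 -0.35 0 0 0 -1; 0.10 -0.69 0 0 0 -2; 0.14 -1.04 0 0 0 -3 |6: 0.19 -1.56 0 0 0 -4.5; 0.23 -2.09 0 0 0 -6
6.3: 0.04 -0.35 0 0 0 -1; 0.06 -0.70 0 0 0 -2; 0.09 -1.05 0 0 0 -3 |6: 0.11 -1.57 0 0 0 -4.5; 0.12 -2.10 0 0 0 -6
```

Request:
{"fn": "move_arm", "kwargs": {"motion": "0.29 -0.19 0 0 0 -1; 0.58 -0.39 0 0 0 -2; 0.87 -0.59 0 0 0 -3; 1.29 -0.9 0 0 0 -4.5; 1.71 -1.23 0 0 0 -6; 1.71 -1.23 0 0 0 -6"}}

```text
time: 19.78
tool_pos: [508.1, -125.2, 149.1]
tcp_rot: [-90.0, 0.0, -128.9]
ft_force: [1.1, 5.1, 2.8]
finger_gap: 27.1
```

Request:
{"fn": "move_arm", "kwargs": {"motion": "0.27 -0.22 0 0 0 -1; 0.54 -0.45 0 0 0 -2; 0.8 -0.68 0 0 0 -3; 0.8 -0.68 0 0 0 -3"}}

```text
time: 20.12
tool_pos: [515.9, -131.9, 149.1]
tcp_rot: [-90.0, 0.0, -131.8]
ft_force: [1.4, 5.6, 3.0]
finger_gap: 27.5
```

Request:
{"fn": "move_arm", "kwargs": {"motion": "0.26 -0.24 0 0 0 -1; 0.52 -0.48 0 0 0 -2; 0.77 -0.72 0 0 0 -3; 0.77 -0.72 0 0 0 -3"}}

```text
time: 20.45
tool_pos: [523.5, -139.2, 149.1]
tcp_rot: [-90.0, 0.0, -134.8]
ft_force: [2.6, 5.6, 2.9]
finger_gap: 27.2
```

Request:
{"fn": "move_arm", "kwargs": {"motion": "0.25 -0.25 0 0 0 -1; 0.49 -0.5 0 0 0 -2; 0.73 -0.76 0 0 0 -3; 0.73 -0.76 0 0 0 -3"}}

```text
time: 20.78
tool_pos: [530.7, -146.7, 149.1]
tcp_rot: [-90.0, 0.0, -137.8]
ft_force: [3.1, 5.2, 1.9]
finger_gap: 27.2
```

Request:
{"fn": "move_arm", "kwargs": {"motion": "0.23 -0.26 0 0 0 -1; 0.46 -0.53 0 0 0 -2; 0.46 -0.53 0 0 0 -2"}}

```text
time: 21.03
tool_pos: [535.4, -152.0, 149.2]
tcp_rot: [-90.0, 0.0, -139.8]
ft_force: [2.2, 4.6, 1.7]
finger_gap: 27.6
```

Request:
{"fn": "move_arm", "kwargs": {"motion": "0.23 -0.26 0 0 0 -1; 0.45 -0.54 0 0 0 -2; 0.66 -0.82 0 0 0 -3; 0.66 -0.82 0 0 0 -3"}}

```text
time: 21.37
tool_pos: [542.0, -160.4, 149.2]
tcp_rot: [-90.0, 0.0, -142.8]
ft_force: [3.1, 4.3, 2.4]
finger_gap: 27.6
```

Request:
{"fn": "move_arm", "kwargs": {"motion": "0.21 -0.28 0 0 0 -1; 0.42 -0.57 0 0 0 -2; 0.42 -0.57 0 0 0 -2"}}

```text
time: 21.62
tool_pos: [546.2, -166.1, 149.2]
tcp_rot: [-90.0, 0.0, -144.8]
ft_force: [3.1, 4.7, 2.8]
finger_gap: 27.1
```

Request:
{"fn": "move_arm", "kwargs": {"motion": "0.2 -0.29 0 0 0 -1; 0.39 -0.58 0 0 0 -2; 0.58 -0.87 0 0 0 -3; 0.58 -0.87 0 0 0 -3"}}

```text
time: 21.95
tool_pos: [552.1, -174.9, 149.2]
tcp_rot: [-89.9, 0.0, -147.8]
ft_force: [3.6, 4.5, 2.9]
finger_gap: 27.2
```

Request:
{"fn": "move_arm", "kwargs": {"motion": "0.18 -0.3 0 0 0 -1; 0.36 -0.6 0 0 0 -2; 0.36 -0.6 0 0 0 -2"}}

```text
time: 22.2
tool_pos: [555.6, -180.6, 149.2]
tcp_rot: [-90.0, 0.1, -149.8]
ft_force: [3.0, 6.7, 2.4]
finger_gap: 27.6
```

Request:
{"fn": "move_arm", "kwargs": {"motion": "0.17 -0.3 0 0 0 -1; 0.35 -0.61 0 0 0 -2; 0.35 -0.61 0 0 0 -2"}}

```text
time: 22.45
tool_pos: [559.0, -186.7, 149.2]
tcp_rot: [-90.0, 0.0, -151.8]
ft_force: [3.1, 5.4, 3.0]
finger_gap: 27.6
```

Request:
{"fn": "move_arm", "kwargs": {"motion": "0.16 -0.31 0 0 0 -1; 0.32 -0.62 0 0 0 -2; 0.32 -0.62 0 0 0 -2"}}

```text
time: 22.7
tool_pos: [562.1, -192.7, 149.1]
tcp_rot: [-90.0, 0.0, -153.8]
ft_force: [2.2, 6.8, 3.6]
finger_gap: 27.4
```

Request:
{"fn": "move_arm", "kwargs": {"motion": "0.15 -0.32 0 0 0 -1; 0.3 -0.63 0 0 0 -2; 0.3 -0.63 0 0 0 -2"}}

```text
time: 22.95
tool_pos: [565.1, -198.8, 149.2]
tcp_rot: [-90.0, 0.0, -155.8]
ft_force: [2.3, 6.5, 3.9]
finger_gap: 27.4
```

```bash
python3 -c "
from h import *
s=readout.sense();print(s['tool_pos'],s['ft_force'],s['wrist_torque'],s['tcp_rot'])"
```

```text
[ 565.06439691 -198.84049218  149.15487036] [2.27346948 6.54228162 3.9248063 ] [ 1.1799911  -0.14205742  0.45615623] [-9.00206877e+01  3.78297504e-02 -1.55765450e+02]
```

Request:
{"fn": "move_arm", "kwargs": {"motion": "0.14 -0.32 0 0 0 -1; 0.14 -0.32 0 0 0 -1"}}

```text
time: 23.12
tool_pos: [566.4, -201.8, 149.1]
tcp_rot: [-90.0, 0.0, -156.7]
ft_force: [1.7, 8.1, 4.1]
finger_gap: 27.2
```

Request:
{"fn": "move_arm", "kwargs": {"motion": "0.14 -0.33 0 0 0 -1; 0.14 -0.33 0 0 0 -1"}}

```text
time: 23.28
tool_pos: [567.7, -204.9, 149.0]
tcp_rot: [-90.1, 0.0, -157.7]
ft_force: [1.6, 8.4, 3.5]
finger_gap: 27.2
```

Request:
{"fn": "move_arm", "kwargs": {"motion": "0.13 -0.33 0 0 0 -1; 0.13 -0.33 0 0 0 -1"}}

```text
time: 23.45
tool_pos: [569.0, -208.1, 149.0]
tcp_rot: [-90.1, 0.0, -158.7]
ft_force: [2.0, 9.5, 4.4]
finger_gap: 27.3
```

Request:
{"fn": "move_arm", "kwargs": {"motion": "0.12 -0.33 0 0 0 -1; 0.12 -0.33 0 0 0 -1"}}

```text
time: 23.62
tool_pos: [570.2, -211.3, 149.0]
tcp_rot: [-90.1, 0.0, -159.7]
ft_force: [1.8, 8.3, 4.1]
finger_gap: 27.4
```

Request:
{"fn": "move_arm", "kwargs": {"motion": "0.12 -0.33 0 0 0 -1; 0.12 -0.33 0 0 0 -1"}}

```text
time: 23.78
tool_pos: [571.5, -214.6, 149.0]
tcp_rot: [-90.1, 0.0, -160.7]
ft_force: [1.8, 8.2, 4.0]
finger_gap: 27.1
```

Request:
{"fn": "move_arm", "kwargs": {"motion": "0.11 -0.33 0 0 0 -1; 0.11 -0.33 0 0 0 -1"}}

```text
time: 23.95
tool_pos: [572.6, -219.2, 149.1]
tcp_rot: [-89.9, 0.0, -161.8]
ft_force: [5.1, 1.4, -0.2]
finger_gap: 27.3
```

Request:
{"fn": "move_arm", "kwargs": {"motion": "0 0 0 0 0 0; 0 0 0 0 0 0; 0 0 0 0 0 0"}}

```text
time: 24.2
tool_pos: [572.4, -218.8, 149.0]
tcp_rot: [-90.0, 0.0, -161.7]
ft_force: [5.6, 2.4, 0.2]
finger_gap: 27.2
```

```bash
python3 -c "
from h import *
s=readout.sense();print(s['tool_pos'],s['ft_force'],s['wrist_torque'],s['tcp_rot'])"
```

```text
[ 572.44464775 -218.82082062  148.95672466] [5.63620989 2.39524392 0.18646587] [ 0.35229872 -0.63641712  0.31861662] [-8.99688270e+01  2.89247977e-02 -1.61696034e+02]
```

Request:
{"fn": "move_arm", "kwargs": {"motion": "0.1 -0.33 0 0 0 -1; 0.1 -0.33 0 0 0 -1; 0.1 -0.33 0 0 0 -1"}}

```text
time: 24.45
tool_pos: [573.5, -222.1, 149.0]
tcp_rot: [-90.0, 0.0, -162.7]
ft_force: [4.9, 2.3, 0.5]
finger_gap: 27.2
```

Run:
```python
from h import *
s=readout.sense();print(s['tool_pos'],s['ft_force'],s['wrist_torque'],s['tcp_rot'])
# head/handle geometry from the side picture: print nothing big, just ring angle cue
```

```text
[ 573.52395943 -222.05822719  148.97907892] [4.85838585 2.344843   0.48996802] [ 0.48457409 -0.68307343  0.32277223] [-8.99833559e+01  4.20206970e-02 -1.62714416e+02]
```

Request:
{"fn": "move_arm", "kwargs": {"motion": "0.1 -0.34 0 0 0 -1; 0.1 -0.34 0 0 0 -1; 0.1 -0.34 0 0 0 -1"}}

```text
time: 24.7
tool_pos: [574.6, -225.4, 149.1]
tcp_rot: [-90.0, 0.1, -163.7]
ft_force: [4.5, 2.7, -0.0]
finger_gap: 27.1
```

Run:
```python
from h import *
s=readout.sense();print(s['tool_pos'],s['ft_force'],s['wrist_torque'],s['tcp_rot'])
```

```text
[ 574.61596213 -225.43070333  149.06026192] [ 4.47343487  2.67520888 -0.03128715] [ 0.5140236  -0.71558434  0.30574505] [-8.99786684e+01  5.34471021e-02 -1.63708918e+02]
```

Request:
{"fn": "move_arm", "kwargs": {"motion": "0 0 0 0 0 0; 0 0 0 0 0 0; 0 0 0 0 0 0; 0 0 0 0 0 0; 0 0 0 0 0 0", "fingers": 6}}

```text
time: 25.12
tool_pos: [573.8, -225.5, 148.8]
tcp_rot: [-90.0, -0.0, -163.7]
ft_force: [0.7, 0.4, -0.0]
finger_gap: 59.8
```

Request:
{"fn": "move_arm", "kwargs": {"motion": "0 0 2 0 0 0; 0 0 4 0 0 0; 0 0 7 0 0 0; 0 0 10 0 0 0; 0 0 13 0 0 0; 0 0 16 0 0 0; 0 4 18 0 0 0; 0 8 18 0 0 0; 0 12 18 0 0 0; 0 16 18 0 0 0"}}

```text
time: 25.95
tool_pos: [574.0, -64.0, 329.9]
tcp_rot: [-90.0, 0.1, -163.8]
ft_force: [1.0, 1.6, -0.1]
finger_gap: 60.4
```

Run:
```python
from h import *
s=readout.sense();print(s['tool_pos'],s['ft_force'])
S=eyes.snapshot("side");T=eyes.snapshot("top")
I=S["image"].astype(int);d=I[...,2]-I[...,0]
for a in(16,31):
    P=[381.8+201*np.cos(np.radians(a)),-281.2+201*np.sin(np.radians(a)),168];print(a,proj(S,P),proj(T,P))
c=proj(S,[575,-225,168])[0].astype(int);x0,y0=c-12
print(c);print(d[y0:y0+24,x0:x0+24])
g=cv2.cvtColor(T["image"],cv2.COLOR_BGR2GRAY)
c=proj(T,[575,-225,168])[0].astype(int);print(c);print(g[c[1]-10:c[1]+11,c[0]-10:c[0]+30:1])
```

```text
[574.02614073 -64.00475889 329.88688504] [ 0.97264522  1.57440161 -0.10453401]
16 [[274.34304796 207.88363887]] [[292.22794816 150.54196255]]
31 [[266.27308656 202.347175  ]] [[282.65262697 159.64848253]]
[274 207]
[[  9   7   7   0  -3  -1   3   1  -1  -1  -1  -2  -3   0  19  41  42  42
   39  40  41  38  41  40]
 [  8   5   5   2  -3  -1   2   2   0  -2  -3  -2  -1  -1   3  22  48  48
   45  42  40  39  40  41]
 [ -2  -2  -1  -5  -3  -3  -1   3   0  -3  -2   0  -2  -2  -2   2  33  50
   46  45  41  37  37  40]
 [-10  -8  -8  -9  -6  -3  -4   0   2  -1  -2  -2  -2  -1  -2  -1   3  30
   49  43  32  16  23  37]
 [ -3  -4  -2  -1   0  -1  -1   0   5   1  -3  -2  -2  -3  -1  -2  -2   4
   31  38  10  -1   5  31]
 [  4   4   6   5   6   1  -2   1   3   3   1  -4  -2  -3  -2  -2  -3  -3
    6  10  -1  -3   2  26]
 [ 10   8   9  11  10   3  -1  -3   1   3   0  -2  -2  -2  -2  -2  -2  -1
   -1   0  -4  -1  -2   5]
 [  8   8   7   7   8   5   2  -1  -2  -1   1  -2  -4  -5  -4  -4  -3  -5
   -3  -4  -4  -3  -3  -1]
 [  6   6   6   7   6   6   3  -1  -3  -2  -1  -5  -7  -9  -7  -8  -7  -7
   
[... 4357 characters left out ...]
 115  97 104
  120 134 141 141]
 [138 138 136 137 135 135 133 133 133 131 129 127 123 118 108  88  65  58
   74  99 116 110  96  97 105 111 108  97  85 102 127 136 135 124 106 104
  116 127 137 141]
 [137 137 136 136 135 136 134 134 134 132 130 127 124 120 113  98  81  78
   86  99 111 100  87  89 103 110 112 104  86  90 115 134 136 131 122 115
  117 123 131 140]
 [137 136 138 137 135 136 134 135 133 133 132 131 126 123 116 108  99 103
  108 109 107 102  92  85  98 108 112 109  96  86 104 129 135 134 133 129
  125 117 123 134]
 [137 138 137 138 135 135 137 136 135 133 131 130 128 124 120 114 105 106
  113 113 108 106 101  85  87 102 110 110 104  94 104 124 133 135 135 132
  119 103 104 115]]
```

Run:
```python
from h import *
I=eyes.snapshot("side")["image"];J=np.load("pics/S6.npy")
print(cv2.cvtColor(I,cv2.COLOR_BGR2GRAY)[200:235:1,216:234:3].T)
r.hand_in();print(readout.sense()["time"])
```

```text
[[218 219 218 220 222 222 222 220 220 221 220 220 219 218 218 217 217 215
  191 138 171 215 219 219 220 219 207 181 172 179 194 178 147 126 169]
 [100 122 148 169 170 176 190 214 219 218 217 218 216 204 195 186 182 181
  160 138 142 154 148 147 147 137 125 128 139 153 132 114 108 112 148]
 [ 52  53  51  55  51  51  53  53  64 113 164 180 190 182 154 136 136 136
  137 129 125 126 126 125 125 128 132 133 119 102  91  87  83  84  85]
 [ 40  39  40  37  44  55  56  53  58  79 102 101 114 167 194 167 144 140
  140 140 139 145 154 137 129 128 131 137 135 121 101 105  93  87  87]
 [ 42  35  40  39  44  51  55  54  58  76  97  93 113 157 195 176 140 131
  132 131 131 126 123 122 121 122 120 119 106 109 126 128 124 118 115]
 [ 42  40  42  40  44  53  56  53  56  60  99 144 172 180 165 126 113 104
  125 145 136 125 113  98 100  98  84  96 120 128 126 130 142 143 117]]
the job is handed in; nothing more can be done
the job is handed in; nothing more can be done
```

The job is done and handed in after about 26 s of the 72 s allowed; the hand-in gives no verdict.

- **Lid:** I lowered it by the left half of the lifting bar, held all the way down. A gentle push then met about 24 N upward, so it was resting on the rim before I let go.
- **Setting the wrench:** I lifted it by the bare shank. The socket first caught on the bolt's bevel, and after a shift of about 1.5 mm it went on and down. It stopped within about 1 mm of the washer height, where I let go.
- **Tightening:** I took the grip at the orange ring and turned clockwise.
  - The pull rose from about 2 N to about 8 N, then dropped suddenly to nearly zero, which I took as the click.
  - I had first turned on 2° to check, and the pull rose only to about 1.3 N, well short of a second click. I then opened the fingers and backed the gripper well clear.

**Last checks:**
- After release the handle stayed about 15° past the angle where the bolt pulled tight, which fits exactly one clutch step. In the side camera image the wrench head was still where it belongs on the bolt.
- The measured peak of about 8 N is below the 11 N given. A twisting moment at the wrist probably carried the rest.
- The handle leans roughly 10 mm lower than expected. The side camera also disagreed with the top camera by several millimetres, so this figure is uncertain.
- I had used all 12 pictures before the tightening, so the final state was checked only from pixel values and force readings, not by eye.
- I did not separately check the bystander objects at the end.

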